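# Let the bench lift down slowly

### The job

The bench lift stands raised with a dish of chocolates on its platform. Nudge its release lever open, only just far enough that the platform sinks slowly (no faster than about 2 cm a second), let it go all the way down, then push the lever back until it is fully shut, and let go. The lever is delicate: push its grip lightly, do not clamp it or force it against its stop (no more than about 2 kg of force); work only by the lever, without touching the platform or the dish, and leave the other things on the table where they are.

Things in the scene. Friction and masses are not known exactly. Their poses are not given: they have to be found in the camera images.
- lift: Fixed bench lift, grey housing 200 x 180 mm, 90 mm high; origin under its centre, on the table. A pump block (60 mm wide, 48 mm high) sticks out on its -x side to x = -192 mm and carries the release lever. A short dark pipe stub on its +y side is not used. Its yaw varies.
- platform_top (a point): Centre of the top face of the lift's platform, an aluminium plate 200 x 190 x 10 mm; 169 mm above the table when fully raised, 109 mm when fully down.
- platform (a joint): How far the platform has sunk (m): 0 fully raised (the start), 0.060 fully down on its stop. The shut valve holds it up; open, it sinks at a roughly steady speed set by how far the valve is open (it may slow down a little on the way); shut again, it stops. It cannot be raised again.
- release_lever (a joint): Lever angle (rad), positive (opening) counter-clockwise from above. 0: shut, against a hard stop, lever along the lift's -x; other stop at 1.4. Starts at 0 to 0.06; stays where it is left. Somewhere between 0.12 and 0.8, hidden and different each time, the platform begins to sink, at some 5 to 15 mm/s; each further 0.05 adds about 13 mm/s. Turning takes 4 to 11 N at the grip.
- lever_grip (a point): On the axis of the lever's upright black round grip, 18 mm in diameter, standing from 76 to 131 mm above the table; the point is 106 mm above the table, 80 mm from the pivot axis, and moves with the lever on that circle. Fingers standing loosely on both sides of it can push it either way. The lever's dark flat arm below it is 66 to 78 mm above the table.
- lever_pivot (a point): On the lever's vertical pivot axis, at the top of its hub, 82 mm above the table; fixed on the lift at x = -165 mm, y = 0 in the lift's frame.
- dish: Round steel dish, 156 mm wide, heaped with wrapped chocolates, 74 mm high in all, standing loose in the middle of the platform; origin under its centre, z up.
- spool: Bystander: white spool, 70 mm wide, 46 mm high; origin under its centre.
- carton: Bystander: cardboard carton 110 x 70 x 45 mm; origin under its centre.
- jar: Bystander: glass jar, 68 mm wide, 100 mm high; origin under its centre.
- tin: Bystander: round metal tin, 103 mm wide, 64 mm high; origin under its centre.
- tape: Bystander: tape dispenser 150 x 60 mm, 91 mm high; origin under its centre.
- spatula: Bystander: spatula 250 mm long, lying flat; origin under its middle.
- bowl: Bystander: steel bowl, 120 mm wide, 50 mm high; origin under its centre.

How it is judged:
By the outcome, as a careful person would: the job done as asked, in the order asked, and still so for the second after the job is handed in, with the robot touching nothing.
It also fails if it takes over 64 s, if anything falls off the work surface, if the arm or the gripper's body presses on something with over 40 N, if the wrist force passes 120 N, or if a joint passes its speed limit or range.

### The arm

A 6-joint arm with a two-finger parallel gripper is mounted at the origin on the work surface. World frame = base frame: x ahead of the robot, y to its left, z up, the work surface at z = 0. Lengths are in m, angles in rad, forces in N, time in s.
With the tool pointing down it reaches from about 0.35 to 0.975 m from the base axis. Payload 4.9 kg.
Tool frame: the origin (TCP) lies at the very end of the fingers, on their centre line; the grasp point (between the pads) lies 19 mm behind it; x points along the fingers, y is the direction in which the jaws open and shut, and the axes are right-handed (so a half turn about x gives the same grasp; the last joint's range is limited). The gripper opens to 85 mm and grips with 20 to 120 N. Pads are 22 mm wide; open, the fingers measure 114 mm over their backs; the gripper's body (76 mm by 85 mm) begins 54 mm behind the grasp point. The pads swing forward as they close: fully open they stand 13 mm farther back than shut.
Start: joints at [1.079, 0.053, 1.613, -0, 1.476, -0.119], TCP at [0.228, 0.582, 0.231] pointing down, gripper open.
Joint ranges: [-3.01, 3.01], [-1.01, 2.22], [0.06, 2.58], [-1.02, 4.17], [0.09, 2.62], [-3.14, 3.14]. Speed limits (rad/s): [2.57, 2.57, 3.14, 3.14, 3.14, 3.14].

### API

Orientations are given as a rotation vector (axis times angle).
In Python, from station import ctrl, get_image, calibration, finish_job, search_frame, cut_out, mark_of gives the robot as it stands. The module is installed in compiled form; this text tells all that it offers.
- The arm moves only by the tool arm_command, never from a script. Its argument "plan" is a list that holds one entry, the list of rows, each a list of 7 numbers: the shift along the tool's x, y, z in m, then the turn, a rotation vector about the tool's x, y, z in degrees, then the finger opening in m, from 0 to 0.0854. A call has 1 to 20 rows; each row shifts and turns the pose as measured when the row begins, along the tool's axes as they then stand; what a row does not reach is not made up. A row lasts 1/12 s, in which the tool goes at most 41.7 mm and 7.16 degrees, less where a joint would pass 70% of its speed; a pose out of reach is approached as far as the arm can. A call with a gripper value outside its range is refused whole. The fingers move at their own pace and stop on an object; "squeeze" is the grip in N (left out, the last holds). Time passes only in rows, so rows that do not move let the fingers close. It gives the time, the measured TCP pose, the force and the opening at its end, in the units of the state.
- ctrl.get_obs(): the state, without advancing time (a new reading comes with each control period).
- get_image(name): name is "scene" or "top" or "wrist"; returns the picture (480x640x3 uint8, red, green, blue); there is no depth.
- calibration(name): a dict with "fx", "fy", "cx", "cy" (pixels), "cam_to_world" (4x4, takes a point from camera to world coordinates); the wrist camera has in their place "hand_eye" (4x4, takes a point from camera to tool coordinates, whose origin is the TCP and whose axes are the tool frame's). Camera axes: x right, y down, z forward; pixel columns grow to the right and rows downward; lengths in m; the calibration is good to about 2 mm. A picture is of the moment at which its call begins: read the wrist's pose just before it. calibration takes no time and is no camera call.
- finish_job(): hands the job in, once; it reports no verdict.
Trained networks look in the newest picture that a camera, given by its name, has taken for a name from the list of things; names that differ only in an ending like _2 or _b are one class to them, and where a whole thing is asked for, a point or a joint stands for the part that bears it (a point fixed in the world has none). Each returns a list of dicts, best first, with "conf" (0 to 1); they miss things now and then, are a little off and sometimes report something else, mostly with a low value. They report only what shows in the picture. A call takes as long as a camera call.
- search_frame(camera, thing): "at" ([x, y, z] in m, in the coordinates of the camera as it stood for that picture, good to about 4 mm: the middle of the surface that is visible of it).
- cut_out(camera, thing): "mask" (480x640 bool, what is visible of it).
- mark_of(camera, thing): "at" ([x, y, z] in m, in the coordinates of the camera as it stood for that picture, good to about 4 mm: a listed point, or the origin of a listed thing).
The state is a dict: "t": time; "q": joint angles; "dq": joint speeds; "effort": joint torques, N m; "tool_pos": TCP position; "tool_rot": TCP orientation; "contact_force": force on the tool from outside, world axes, zero at the start; "wrist_torque": the same for the moment, N m; "opening": finger opening in m.
Only numpy, scipy, OpenCV 4.12 (cv2) and the standard library are available. Lean on these libraries where they do the work, as an engineer would, in place of code of your own. Each camera call takes 0.05 s, during which the arm holds its last target. There are 200 camera calls.

## Working session

There is one attempt and no reset: what is moved stays moved. The work goes in short steps, Python scripts to look and compute and a tool call to move; the robot and the scene stay as the last step left them, time stands still between calls to the robot, and variables do not carry over. Pictures are saved under pics/ and viewed, about 8 in all and at most 12, crops included, and the job is handed in when it is done.

Besides the shell and the picture viewer there is one more tool, called by a JSON object that holds its "fn" and its "kwargs". arm_command: Moves the arm, as the interface text tells. Its arguments: {"type":"object","properties":{"plan":{"type":"array","items":{"type":"array","items":{"type":"array","items":{"type":"number"}}}},"squeeze":{"type":"number"}},"required":["plan"]}

```bash
mkdir -p pics; cat > h.py <<'E'
import numpy as np, cv2
from scipy.spatial.transform import Rotation as R
from station import *
def T(cam):
    c=calibration(cam)
    if cam!='wrist': return np.array(c['cam_to_world'])
    o=ctrl.get_obs(); M=np.eye(4); M[:3,:3]=R.from_rotvec(o['tool_rot']).as_matrix(); M[:3,3]=o['tool_pos']
    return M@np.array(c['hand_eye'])
def pt(cam,thing,f=mark_of,M=None):
    M=T(cam) if M is None else M
    return [(round(d['conf'],2),(M@np.r_[d['at'],1])[:3].round(4)) for d in f(cam,thing)[:2]]
def save(im,n): cv2.imwrite('pics/'+n,im[:,:,::-1])
E
python3 - <<'E'
from h import *
o=ctrl.get_obs(); print(o)
print(R.from_rotvec(o['tool_rot']).as_matrix().round(3))
ims=[]
for c in ['scene','top']:
    im=get_image(c); ims.append(im)
    for t in ['lever_grip','lever_pivot','platform_top','lift']: print(c,t,pt(c,t))
    save(im,c+'0.png')
for t in ['dish','spool','carton','jar','tin','tape','spatula','bowl']: print(t,pt('top',t))
print(calibration('top'));print(calibration('scene'))
E
```

```text
{'t': 0.0, 'q': array([ 1.07898389e+00,  5.33518716e-02,  1.61429206e+00, -5.84917931e-08,
        1.47599979e+00, -1.19048890e-01]), 'dq': array([-0.00068002, -0.00067338, -0.00217611, -0.00086265, -0.0016106 ,
       -0.0003171 ]), 'effort': array([-7.13209429e-04, -3.93686378e+01, -3.70172954e+01, -1.87835817e-04,
        7.12881127e-03, -3.56204896e-05]), 'tool_pos': array([0.22735132, 0.5815145 , 0.23006727]), 'tool_rot': array([ 0.29094194,  1.55155618, -0.29402956]), 'contact_force': array([-0.50314712,  0.73174581,  0.09385369]), 'wrist_torque': array([0.01620986, 0.05184325, 0.0483003 ]), 'opening': 0.0855038069868194}
[[-0.001  0.364  0.931]
 [-0.002  0.931 -0.364]
 [-1.    -0.002 -0.   ]]
scene lever_grip [(0.42, array([ 0.4656, -0.2213,  0.1073]))]
scene lever_pivot [(0.51, array([ 0.5385, -0.1988,  0.0849]))]
scene platform_top [(0.39, array([0.5956, 0.0351, 0.0048]))]
scene lift [(0.64, array([ 0.6907, -0.148 ,  0.0032]))]
top lever_grip [(0.65, array([ 0.4655, -0.2189,  0.1069]))]
top lever_pivot [(0.64, array([ 0.5403, -0.1942,  0.0796]))]
top platform_top []
top lift
[... 529 characters left out ...]
fy': 539.2395245205689, 'cx': 311.3794289485626, 'cy': 241.97737756899798, 'cam_to_world': array([[ 0.0204542 , -0.99632604,  0.08316281,  0.43125531],
       [-0.99978939, -0.02024403,  0.00336975, -0.03214411],
       [-0.00167382, -0.08321422, -0.99653028,  1.64391898],
       [ 0.        ,  0.        ,  0.        ,  1.        ]])}
{'fx': 529.1309697301571, 'fy': 529.1309697301571, 'cx': 324.7416116151322, 'cy': 238.58360725294798, 'cam_to_world': array([[-0.5968532 ,  0.53027844, -0.60213871,  1.49496431],
       [ 0.80233062,  0.39973107, -0.44326137,  0.63285633],
       [ 0.00564161, -0.7476763 , -0.6640394 ,  1.13534468],
       [ 0.        ,  0.        ,  0.        ,  1.        ]])}
```

View pics/scene0.png

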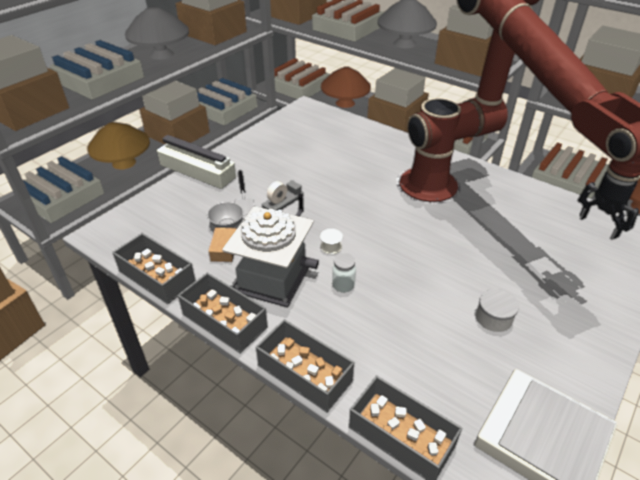

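View pics/top0.png

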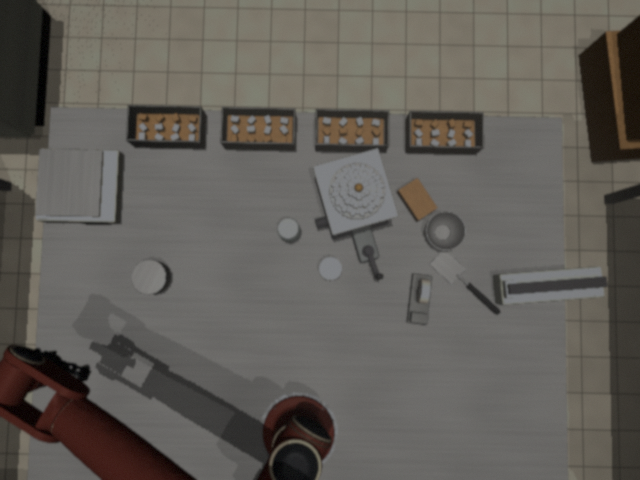

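The scene picture shows the lift at about (270,255), with the platform raised and the dish on it, and the lever on the robot's side. In the top picture the grip is near (376,272), with the tape at (420,298) and the spool at (330,267) both clear of it. The pivot and grip estimates agree with the stated lengths (165 and 80 mm), which puts the lift's yaw at about 0.31 rad and the lever near shut. I'll swing over around the base axis.

{"fn": "arm_command", "kwargs": {"plan": [[[0, -0.0045, 0.04, 3.9, 0, 0, 0.036], [0, -0.0045, 0.04, 3.9, 0, 0, 0.036], [0, -0.0045, 0.04, 3.9, 0, 0, 0.036], [0, -0.0045, 0.04, 3.9, 0, 0, 0.036], [0, -0.0045, 0.04, 3.9, 0, 0, 0.036], [0, -0.0045, 0.04, 3.9, 0, 0, 0.036], [0, -0.0045, 0.04, 3.9, 0, 0, 0.036], [0, -0.0045, 0.04, 3.9, 0, 0, 0.036], [0, -0.0045, 0.04, 3.9, 0, 0, 0.036], [0, -0.0045, 0.04, 3.9, 0, 0, 0.036], [0, -0.0045, 0.04, 3.9, 0, 0, 0.036], [0, -0.0045, 0.04, 3.9, 0, 0, 0.036], [0, -0.0045, 0.04, 3.9, 0, 0, 0.036], [0, -0.0045, 0.04, 3.9, 0, 0, 0.036], [0, -0.0045, 0.04, 3.9, 0, 0, 0.036], [0, -0.0045, 0.04, 3.9, 0, 0, 0.036], [0, -0.0045, 0.04, 3.9, 0, 0, 0.036], [0, -0.0045, 0.04, 3.9, 0, 0, 0.036], [0, -0.0045, 0.04, 3.9, 0, 0, 0.036], [0, -0.0045, 0.04, 3.9, 0, 0, 0.036]]]}}

```text
t: 2.57
tool_pos: [0.5378, -0.1105, 0.231]
tool_rot: [1.374, 1.098, -1.357]
contact_force: [0.8, 1.0, 0.4]
opening: 0.036
```

```bash
cat >> h.py <<'E'
def goto(p,yaw):
    "total shift in the tool axes now, and turn (deg) about tool x, to TCP p with tool y at heading yaw (deg)"
    o=ctrl.get_obs(); M=R.from_rotvec(o['tool_rot']).as_matrix()
    print('t',round(o['t'],2),'pos',o['tool_pos'].round(4),'F',o['contact_force'].round(1),'yaw',round(np.degrees(np.arctan2(M[1,1],M[0,1])),1))
    y=np.radians(yaw); G=np.array([[0,np.cos(y),np.sin(y)],[0,np.sin(y),-np.cos(y)],[-1,0,0]])
    print('shift mm',(M.T@(np.array(p)-o['tool_pos'])*1e3).round(1),'turn',R.from_matrix(M.T@G).as_rotvec(degrees=True).round(1))
E
python3 - <<'E'
from h import *
goto([.464,-.22,.20],-72)
E
```

```text
t 2.57 pos [ 0.5378 -0.1105  0.231 ] F [0.8 1.  0.4] yaw -12.3
shift mm [ 29.9 -49.  122.9] turn [59.7 -0.6 -0.2]
```

{"fn": "arm_command", "kwargs": {"plan": [[[0.006, -0.012, 0.03, 0, 0, 0, 0.036], [0.006, -0.012, 0.03, 0, 0, 0, 0.036], [0.006, -0.012, 0.03, 0, 0, 0, 0.036], [0.006, -0.012, 0.03, 0, 0, 0, 0.036], [0, 0, 0, 6.5, 0, 0, 0.036], [0, 0, 0, 6.5, 0, 0, 0.036], [0, 0, 0, 6.5, 0, 0, 0.036], [0, 0, 0, 6.5, 0, 0, 0.036], [0, 0, 0, 6.5, 0, 0, 0.036], [0, 0, 0, 6.5, 0, 0, 0.036], [0, 0, 0, 6.5, 0, 0, 0.036], [0, 0, 0, 6.5, 0, 0, 0.036], [0, 0, 0, 6.5, 0, 0, 0.036], [0, 0, 0, 1, 0, 0, 0.036]]]}}

```text
t: 3.73
tool_pos: [0.4575, -0.2326, 0.2068]
tool_rot: [2.102, 0.258, -2.076]
contact_force: [0.0, -0.7, 1.0]
opening: 0.0359
```

```bash
python3 - <<'E'
from h import *
M=T('wrist'); im=get_image('wrist'); save(im,'w1.png')
for t in ['lever_grip','lever_pivot']: print(t,pt('wrist',t,mark_of,M))
goto([.4645,-.22,.20],-72)
E
```

```text
lever_grip [(0.83, array([ 0.4627, -0.2237,  0.1056]))]
lever_pivot []
t 3.88 pos [ 0.4575 -0.2326  0.2068] F [ 0.4 -0.2  0.6] yaw -75.5
shift mm [  6.9 -10.5  -9.8] turn [-3.5 -0.7 -0.2]
```

View pics/w1.png

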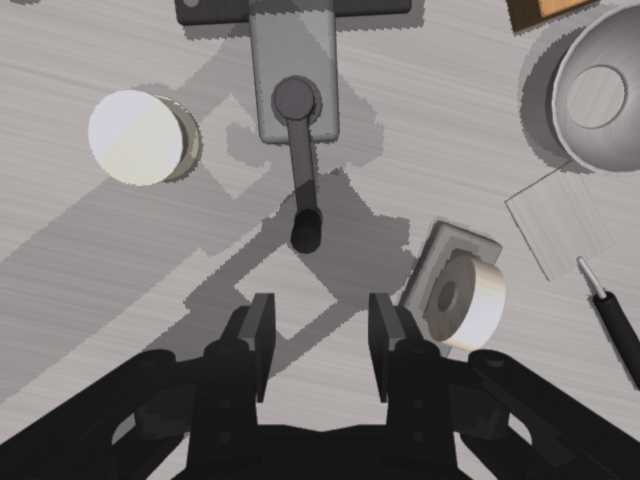

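The wrist picture shows the grip at (306,232), on the lever arm that runs from the hub at (295,100). The fingers are just short of it, with opening to the right (tool +y). All three grip estimates agree to a few mm. Next: align, then descend around it.

```bash
python3 - <<'E'
from h import *
goto([.464,-.2215,.088],-72)
E
```

```text
t 3.88 pos [ 0.4575 -0.2326  0.2068] F [ 0.4 -0.2  0.6] yaw -75.5
shift mm [118.8  -9.6  -7.7] turn [-3.5 -0.7 -0.2]
```

{"fn": "arm_command", "kwargs": {"plan": [[[0, -0.0096, -0.0077, -3.5, -0.7, 0, 0.036], [0.02, 0, 0, 0, 0, 0, 0.036], [0.02, 0, 0, 0, 0, 0, 0.036], [0, 0, 0, 0, 0, 0, 0.036]]]}}

```text
t: 4.22
tool_pos: [0.464, -0.222, 0.168]
tool_rot: [2.045, 0.328, -2.04]
contact_force: [-0.8, 1.1, -0.9]
opening: 0.0361
```

```bash
python3 - <<'E'
from h import *
goto([.464,-.2215,.088],-72)
E
```

```text
t 4.22 pos [ 0.464 -0.222  0.168] F [-0.8  1.1 -0.9] yaw -71.4
shift mm [80.  -1.1 -0. ] turn [ 0.6 -0.1 -0.4]
```

{"fn": "arm_command", "kwargs": {"plan": [[[0.02, -0.001, 0, 0, 0, 0, 0.036], [0.02, 0, 0, 0, 0, 0, 0.036], [0.015, 0, 0, 0, 0, 0, 0.036], [0.012, 0, 0, 0, 0, 0, 0.036], [0.012, 0, 0, 0, 0, 0, 0.036], [0, 0, 0, 0, 0, 0, 0.036]]]}}

```text
t: 4.72
tool_pos: [0.4662, -0.2231, 0.0904]
tool_rot: [2.043, 0.331, -2.029]
contact_force: [-0.6, 0.9, -0.8]
opening: 0.0361
```

```bash
cat >> h.py <<'E'
PIV=np.array([.5395,-.1965]); LY=.314
def lev():
    "tool angle about the pivot relative to the lever's shut direction (deg), radius"
    o=ctrl.get_obs(); d=PIV-o['tool_pos'][:2]; return np.degrees(np.arctan2(d[1],d[0])-LY),np.hypot(*d)
ROI=(slice(190,300),slice(215,325))
def sink(ref):
    "image shift (px) of the dish/platform patch in the scene camera since ref"
    a=cv2.cvtColor(cv2.imread(ref),cv2.COLOR_BGR2GRAY)
    im=get_image('scene'); b=cv2.cvtColor(im,cv2.COLOR_RGB2GRAY)
    tpl=a[205:262,224:316]
    up=4; A=cv2.resize(tpl,None,fx=up,fy=up,interpolation=cv2.INTER_CUBIC)
    B=cv2.resize(b[195:300,218:322],None,fx=up,fy=up,interpolation=cv2.INTER_CUBIC)
    r=cv2.matchTemplate(B,A,cv2.TM_CCOEFF_NORMED); _,c,_,l=cv2.minMaxLoc(r)
    return im,(l[0]/up-6,l[1]/up-10,round(c,3))
def chk():
    o=ctrl.get_obs(); M=R.from_rotvec(o['tool_rot']).as_matrix(); a,r=lev()
    im,s=sink('pics/ref.png')
    t=np.array([-M[1,1],M[0,1]]); 
    f=o['contact_force']; print('t %.2f z %.4f ang %.1f r %.4f yawerr %.1f Fy_tool %.1f F'%(o['t'],o['tool_pos'][2],a,r,np.degrees(np.arctan2(M[1,1],M[0,1]))+90-np.degrees(LY)-a,f@M[:,1]),f.round(1),'open %.4f'%o['opening'],'sink px',s)
    return im
E
python3 - <<'E'
from h import *
cv2.imwrite('pics/ref.png',get_image('scene')[:,:,::-1])
chk()
Mw=np.linalg.inv(T('scene')); c=calibration('scene')
for z in (.169,.109):
    p=Mw@[.6955,-.146,z,1]; print(c['fx']*p[0]/p[2]+c['cx'],c['fy']*p[1]/p[2]+c['cy'])
M=T('wrist'); save(get_image('wrist'),'w2.png')
print(pt('wrist','lever_grip',mark_of,M))
E
```

```text
t 4.77 z 0.0917 ang 2.5 r 0.0775 yawerr -1.4 Fy_tool 0.3 F [ 0.1 -0.3  1.5] open 0.0363 sink px (0.0, 0.0, 1.0)
269.5374684865367 233.98578958905458
270.8770853045344 249.8463949128846
[(0.68, array([ 0.4598, -0.223 ,  0.1043]))]
```

View pics/w2.png

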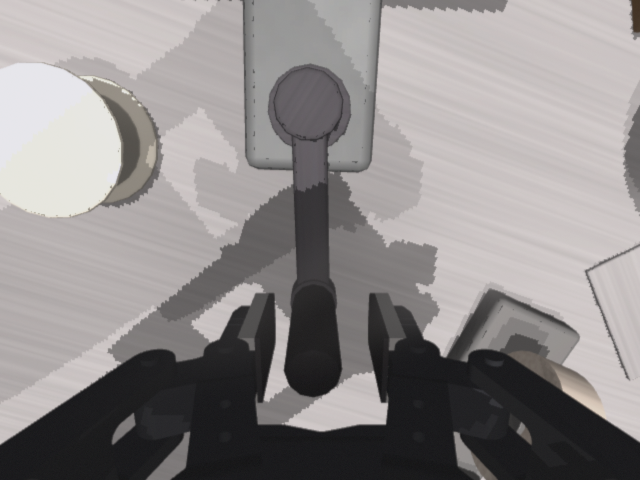

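The grip at (315,340) sits between the fingers, which stand at x = 270 and 372, and no contact shows. I'll narrow the fingers a little and push the lever to just below 0.12 rad.

{"fn": "arm_command", "kwargs": {"plan": [[[0.001, 0, 0, -1.4, 0, 0, 0.026], [0, 0, 0, 0, 0, 0, 0.026], [0, 0.0017, 0, -1.2, 0, 0, 0.026], [0, 0.0017, 0, -1.2, 0, 0, 0.026], [0, 0.0017, 0, -1.2, 0, 0, 0.026], [0, 0.0017, 0, -1.2, 0, 0, 0.026], [0, 0.0015, 0, -1.1, 0, 0, 0.026], [0, 0, 0, 0, 0, 0, 0.026]]]}}

```text
t: 5.58
tool_pos: [0.4717, -0.229, 0.0946]
tool_rot: [1.965, 0.464, -1.942]
contact_force: [-1.0, 1.7, -0.6]
opening: 0.0258
```

```bash
sed -i 's/up=4/up=8/' h.py; python3 - <<'E'
from h import *
chk()
M=T('wrist'); save(get_image('wrist'),'w3.png')
E
```

```text
t 5.58 z 0.0946 ang 7.6 r 0.0752 yawerr 1.6 Fy_tool -2.0 F [-1.   1.7 -0.6] open 0.0258 sink px (-0.125, 0.0, 0.983)
```

View pics/w3.png

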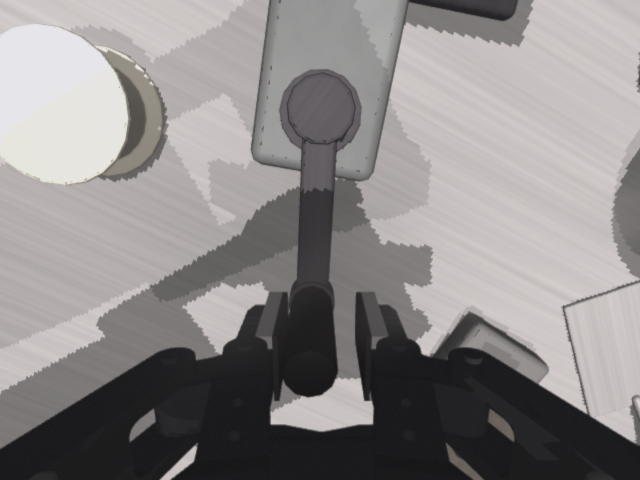

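The picture shows the left finger about to touch the grip and no sinking so far. The tool has drifted a few mm up and inward, so I'll correct that while pushing on.

{"fn": "arm_command", "kwargs": {"plan": [[[0.003, 0.0012, 0.002, -0.3, 0, 0, 0.026], [0.003, 0.0012, 0.002, -0.3, 0, 0, 0.026], [0, 0.0008, 0, -0.3, 0, 0, 0.026], [0, 0, 0, 0, 0, 0, 0.026]]]}}

```text
t: 6.02
tool_pos: [0.4701, -0.2339, 0.0892]
tool_rot: [1.957, 0.479, -1.931]
contact_force: [-0.6, 3.8, 1.7]
opening: 0.0264
```

```bash
python3 -c "
from h import *
chk()"
```

```text
t 6.02 z 0.0892 ang 10.4 r 0.0789 yawerr -0.2 Fy_tool -3.6 F [-0.6  3.8  1.7] open 0.0264 sink px (-0.25, 0.0, 0.966)
```

{"fn": "arm_command", "kwargs": {"plan": [[[0, 0.0012, 0, -0.9, 0, 0, 0.026], [0, 0.0012, 0, -0.9, 0, 0, 0.026], [0, 0, 0, 0, 0, 0, 0.026], [0, 0, 0, 0, 0, 0, 0.026]]]}}

```text
t: 6.4
tool_pos: [0.4714, -0.236, 0.0892]
tool_rot: [1.936, 0.509, -1.91]
contact_force: [-1.0, 4.6, 0.7]
opening: 0.0259
```

```bash
python3 -c "
from h import *
chk()"
```

```text
t 6.40 z 0.0892 ang 12.1 r 0.0787 yawerr -0.0 Fy_tool -4.5 F [-1.   4.6  0.7] open 0.0259 sink px (-0.25, 0.0, 0.954)
```

{"fn": "arm_command", "kwargs": {"plan": [[[0, 0.0012, 0.0002, -0.9, 0, 0, 0.026], [0, 0.0012, 0.0002, -0.9, 0, 0, 0.026], [0, 0, 0, 0, 0, 0, 0.026], [0, 0, 0, 0, 0, 0, 0.026]]]}}

```text
t: 6.78
tool_pos: [0.4726, -0.2382, 0.0892]
tool_rot: [1.915, 0.539, -1.888]
contact_force: [-0.1, 4.7, 1.6]
opening: 0.0259
```

```bash
python3 -c "
from h import *
im=chk(); save(im[160:320,180:360].repeat(4,0).repeat(4,1),'s1.png')"
```

```text
t 6.78 z 0.0892 ang 13.9 r 0.0788 yawerr 0.2 Fy_tool -4.0 F [-0.1  4.7  1.6] open 0.0259 sink px (-0.125, 0.0, 0.943)
```

View pics/s1.png

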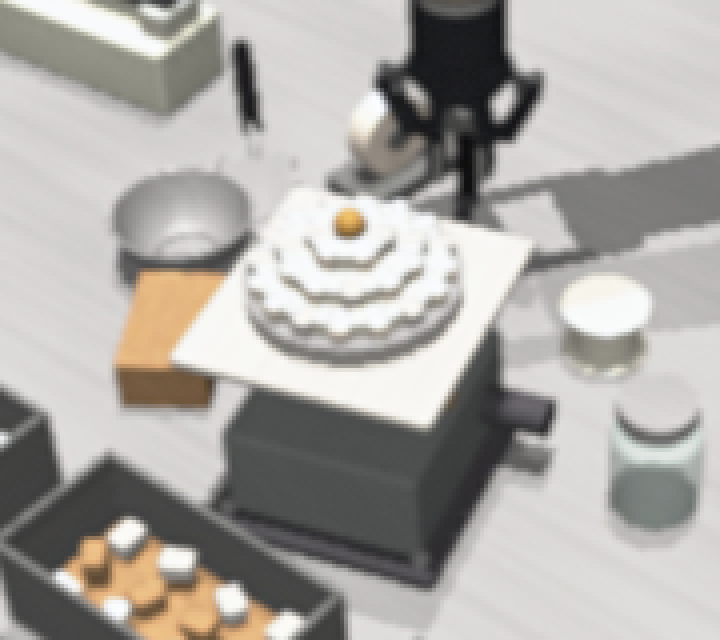

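The crop shows the platform still raised with the dish on it. The gripper moving behind the platform is what lowers the match score, so I'll limit the template to the dish's front.

```bash
sed -i 's/a\[205:262,224:316\]/a[216:250,240:294]/; s/b\[195:300,218:322\]/b[206:276,234:300]/' h.py; python3 -c "
from h import *
chk()"
```

```text
t 6.83 z 0.0892 ang 13.9 r 0.0788 yawerr 0.2 Fy_tool -3.7 F [-1.2  3.7  0.5] open 0.0260 sink px (0.0, 0.0, 0.999)
```

{"fn": "arm_command", "kwargs": {"plan": [[[0, 0.0012, 0.0002, -0.9, 0, 0, 0.026], [0, 0.0012, 0.0002, -0.9, 0, 0, 0.026], [0, 0, 0, 0, 0, 0, 0.026], [0, 0, 0, 0, 0, 0, 0.026]]]}}

```text
t: 7.22
tool_pos: [0.4736, -0.2404, 0.0891]
tool_rot: [1.893, 0.569, -1.867]
contact_force: [-1.0, 4.5, 2.0]
opening: 0.026
```

```bash
python3 -c "
from h import *
chk()"
```

```text
t 7.22 z 0.0891 ang 15.6 r 0.0792 yawerr 0.4 Fy_tool -4.2 F [-1.   4.5  2. ] open 0.0260 sink px (0.0, 0.0, 0.999)
```

{"fn": "arm_command", "kwargs": {"plan": [[[0, 0.0012, 0, -0.8, 0, 0, 0.026], [0, 0.0012, 0, -0.8, 0, 0, 0.026], [0, 0, 0, 0, 0, 0, 0.026], [0, 0, 0, 0, 0, 0, 0.026]]]}}

```text
t: 7.6
tool_pos: [0.475, -0.2424, 0.0891]
tool_rot: [1.873, 0.595, -1.848]
contact_force: [-0.2, 5.1, 1.1]
opening: 0.0263
```

```bash
python3 -c "
from h import *
chk()"
```

```text
t 7.60 z 0.0891 ang 17.4 r 0.0792 yawerr 0.4 Fy_tool -4.3 F [-0.2  5.1  1.1] open 0.0263 sink px (0.0, 0.0, 0.999)
```

{"fn": "arm_command", "kwargs": {"plan": [[[0, 0.0012, 0, -0.8, 0, 0, 0.026], [0, 0.0012, 0, -0.8, 0, 0, 0.026], [0, 0, 0, 0, 0, 0, 0.026], [0, 0, 0, 0, 0, 0, 0.026]]]}}

```text
t: 7.98
tool_pos: [0.4764, -0.2444, 0.089]
tool_rot: [1.853, 0.62, -1.829]
contact_force: [-0.5, 4.6, 1.0]
opening: 0.0261
```

```bash
python3 -c "
from h import *
chk()"
```

```text
t 7.98 z 0.0890 ang 19.2 r 0.0792 yawerr 0.4 Fy_tool -4.0 F [-0.5  4.6  1. ] open 0.0261 sink px (0.0, 0.0, 0.999)
```

{"fn": "arm_command", "kwargs": {"plan": [[[0, 0.0012, 0, -0.8, 0, 0, 0.026], [0, 0.0012, 0, -0.8, 0, 0, 0.026], [0, 0, 0, 0, 0, 0, 0.026], [0, 0, 0, 0, 0, 0, 0.026]]]}}

```text
t: 8.37
tool_pos: [0.4779, -0.2464, 0.089]
tool_rot: [1.833, 0.645, -1.809]
contact_force: [-0.9, 4.9, 1.4]
opening: 0.026
```

```bash
python3 -c "
from h import *
chk()"
```

```text
t 8.37 z 0.0890 ang 21.0 r 0.0793 yawerr 0.4 Fy_tool -4.4 F [-0.9  4.9  1.4] open 0.0260 sink px (0.0, 0.0, 0.999)
```

{"fn": "arm_command", "kwargs": {"plan": [[[0, 0.0012, 0, -0.8, 0, 0, 0.026], [0, 0.0012, 0, -0.8, 0, 0, 0.026], [0, 0, 0, 0, 0, 0, 0.026], [0, 0, 0, 0, 0, 0, 0.026]]]}}

```text
t: 8.75
tool_pos: [0.4794, -0.2483, 0.0889]
tool_rot: [1.813, 0.67, -1.79]
contact_force: [-1.3, 4.7, 1.4]
opening: 0.0261
```

```bash
python3 -c "
from h import *
chk()"
```

```text
t 8.75 z 0.0889 ang 22.8 r 0.0793 yawerr 0.4 Fy_tool -4.3 F [-1.3  4.7  1.4] open 0.0261 sink px (0.0, 0.0, 0.999)
```

{"fn": "arm_command", "kwargs": {"plan": [[[0, 0.0012, 0, -0.8, 0, 0, 0.026], [0, 0.0012, 0, -0.8, 0, 0, 0.026], [0, 0, 0, 0, 0, 0, 0.026], [0, 0, 0, 0, 0, 0, 0.026]]]}}

```text
t: 9.13
tool_pos: [0.481, -0.2502, 0.0889]
tool_rot: [1.792, 0.694, -1.77]
contact_force: [-1.5, 4.6, 2.2]
opening: 0.026
```

```bash
python3 -c "
from h import *
chk()"
```

```text
t 9.13 z 0.0889 ang 24.6 r 0.0794 yawerr 0.4 Fy_tool -4.4 F [-1.5  4.6  2.2] open 0.0260 sink px (0.0, 0.0, 0.999)
```

{"fn": "arm_command", "kwargs": {"plan": [[[0, 0.0012, 0, -0.8, 0, 0, 0.026], [0, 0.0012, 0, -0.8, 0, 0, 0.026], [0, 0, 0, 0, 0, 0, 0.026], [0, 0, 0, 0, 0, 0, 0.026]]]}}

```text
t: 9.52
tool_pos: [0.4826, -0.252, 0.0888]
tool_rot: [1.772, 0.718, -1.751]
contact_force: [-0.9, 4.5, 0.9]
opening: 0.0258
```

```bash
python3 -c "
from h import *
chk()"
```

```text
t 9.52 z 0.0888 ang 26.3 r 0.0795 yawerr 0.4 Fy_tool -3.8 F [-0.9  4.5  0.9] open 0.0258 sink px (0.0, 0.0, 0.999)
```

{"fn": "arm_command", "kwargs": {"plan": [[[0, 0.0012, 0, -0.8, 0, 0, 0.026], [0, 0.0012, 0, -0.8, 0, 0, 0.026], [0, 0, 0, 0, 0, 0, 0.026], [0, 0, 0, 0, 0, 0, 0.026]]]}}

```text
t: 9.9
tool_pos: [0.4842, -0.2538, 0.0888]
tool_rot: [1.751, 0.741, -1.732]
contact_force: [-2.2, 5.0, 1.9]
opening: 0.0258
```

```bash
python3 -c "
from h import *
chk()"
```

```text
t 9.90 z 0.0888 ang 28.0 r 0.0796 yawerr 0.4 Fy_tool -5.0 F [-2.2  5.   1.9] open 0.0258 sink px (0.125, 0.875, 0.993)
```

It has started to sink, so I'll measure the speed without moving.

```bash
python3 -c "
from h import *
for i in range(10):
    t=ctrl.get_obs()['t']; print(round(t,2),sink('pics/ref.png')[1])"
```

```text
9.95 (0.125, 1.125, 0.991)
10.0 (0.125, 1.375, 0.988)
10.05 (0.125, 1.625, 0.988)
10.1 (0.125, 1.875, 0.991)
10.15 (0.25, 2.125, 0.988)
10.2 (0.25, 2.375, 0.986)
10.25 (0.25, 2.625, 0.985)
10.3 (0.25, 2.75, 0.986)
10.35 (0.25, 3.0, 0.986)
10.4 (0.25, 3.25, 0.985)
```

It sinks at about 18 mm/s (4.7 px/s at 0.264 px/mm), within the limit. I'll take the finger off the lever and wait.

{"fn": "arm_command", "kwargs": {"plan": [[[0, -0.002, 0, 0, 0, 0, 0.026], [0, -0.002, 0, 0, 0, 0, 0.026], [0, 0, 0, 0, 0, 0, 0.026], [0, 0, 0, 0, 0, 0, 0.026], [0, 0, 0, 0, 0, 0, 0.026], [0, 0, 0, 0, 0, 0, 0.026], [0, 0, 0, 0, 0, 0, 0.026], [0, 0, 0, 0, 0, 0, 0.026], [0, 0, 0, 0, 0, 0, 0.026], [0, 0, 0, 0, 0, 0, 0.026], [0, 0, 0, 0, 0, 0, 0.026], [0, 0, 0, 0, 0, 0, 0.026], [0, 0, 0, 0, 0, 0, 0.026], [0, 0, 0, 0, 0, 0, 0.026], [0, 0, 0, 0, 0, 0, 0.026], [0, 0, 0, 0, 0, 0, 0.026], [0, 0, 0, 0, 0, 0, 0.026], [0, 0, 0, 0, 0, 0, 0.026], [0, 0, 0, 0, 0, 0, 0.026], [0, 0, 0, 0, 0, 0, 0.026]]]}}

```text
t: 12.12
tool_pos: [0.4828, -0.255, 0.0906]
tool_rot: [1.749, 0.729, -1.727]
contact_force: [-1.3, -0.4, 0.3]
opening: 0.026
```

```bash
python3 -c "
from h import *
print(ctrl.get_obs()['tool_pos'])
chk()
for i in range(6):
    t=ctrl.get_obs()['t']; print(round(t,2),sink('pics/ref.png')[1], ctrl.get_obs()['tool_pos'].round(4))"
```

```text
[ 0.48283426 -0.25500201  0.09056482]
t 12.12 z 0.0906 ang 27.9 r 0.0814 yawerr 0.5 Fy_tool -0.7 F [-1.3 -0.4  0.3] open 0.0260 sink px (0.625, 8.125, 0.975)
12.17 (0.625, 8.25, 0.971) [ 0.4829 -0.255   0.0906]
12.22 (0.75, 8.25, 0.969) [ 0.4828 -0.255   0.0906]
12.27 (0.75, 8.375, 0.967) [ 0.4828 -0.255   0.0905]
12.32 (0.75, 8.5, 0.968) [ 0.4828 -0.255   0.0905]
12.37 (0.75, 8.625, 0.967) [ 0.4828 -0.255   0.0906]
12.42 (0.75, 8.625, 0.969) [ 0.4828 -0.255   0.0906]
```

{"fn": "arm_command", "kwargs": {"plan": [[[0, 0, 0, 0, 0, 0, 0.026], [0, 0, 0, 0, 0, 0, 0.026], [0, 0, 0, 0, 0, 0, 0.026], [0, 0, 0, 0, 0, 0, 0.026], [0, 0, 0, 0, 0, 0, 0.026], [0, 0, 0, 0, 0, 0, 0.026], [0, 0, 0, 0, 0, 0, 0.026], [0, 0, 0, 0, 0, 0, 0.026], [0, 0, 0, 0, 0, 0, 0.026], [0, 0, 0, 0, 0, 0, 0.026], [0, 0, 0, 0, 0, 0, 0.026], [0, 0, 0, 0, 0, 0, 0.026]]]}}

```text
t: 13.47
tool_pos: [0.4828, -0.255, 0.0906]
tool_rot: [1.749, 0.729, -1.727]
contact_force: [0.6, -0.4, 0.2]
opening: 0.0258
```

```bash
python3 -c "
from h import *
save(get_image('wrist'),'w4.png')
for i in range(4):
    t=ctrl.get_obs()['t']; print(round(t,2),sink('pics/ref.png')[1])"
```

```text
13.52 (0.875, 10.375, 0.957)
13.57 (0.875, 10.375, 0.957)
13.62 (0.875, 10.375, 0.958)
13.67 (0.875, 10.5, 0.958)
```

View pics/w4.png

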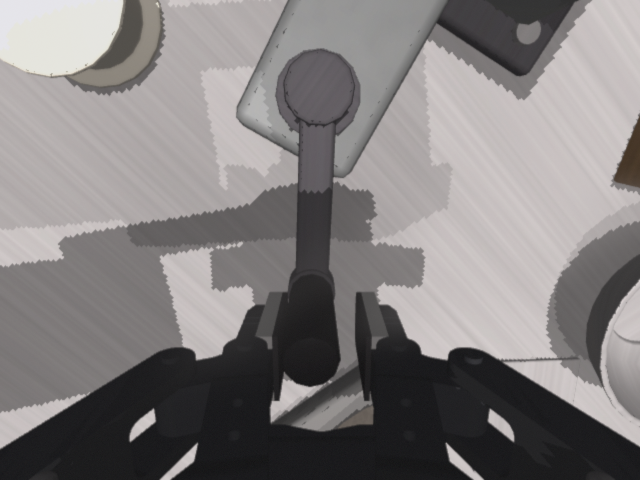

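The grip stands clear between the fingers (grip at x≈312, fingers at 275 and 362). The platform has sunk about 39 mm and is going slower; there is plenty of time, so I'll wait.

{"fn": "arm_command", "kwargs": {"plan": [[[0, 0, 0, 0, 0, 0, 0.026], [0, 0, 0, 0, 0, 0, 0.026], [0, 0, 0, 0, 0, 0, 0.026], [0, 0, 0, 0, 0, 0, 0.026], [0, 0, 0, 0, 0, 0, 0.026], [0, 0, 0, 0, 0, 0, 0.026], [0, 0, 0, 0, 0, 0, 0.026], [0, 0, 0, 0, 0, 0, 0.026], [0, 0, 0, 0, 0, 0, 0.026], [0, 0, 0, 0, 0, 0, 0.026], [0, 0, 0, 0, 0, 0, 0.026], [0, 0, 0, 0, 0, 0, 0.026], [0, 0, 0, 0, 0, 0, 0.026], [0, 0, 0, 0, 0, 0, 0.026], [0, 0, 0, 0, 0, 0, 0.026], [0, 0, 0, 0, 0, 0, 0.026], [0, 0, 0, 0, 0, 0, 0.026], [0, 0, 0, 0, 0, 0, 0.026], [0, 0, 0, 0, 0, 0, 0.026], [0, 0, 0, 0, 0, 0, 0.026]]]}}

```text
t: 15.38
tool_pos: [0.4828, -0.255, 0.0906]
tool_rot: [1.749, 0.729, -1.727]
contact_force: [-0.9, 0.3, 0.1]
opening: 0.0258
```

```bash
python3 -c "
from h import *
for i in range(4):
    t=ctrl.get_obs()['t']; print(round(t,2),sink('pics/ref.png')[1])"
```

```text
15.38 (1.0, 12.125, 0.953)
15.43 (1.0, 12.125, 0.952)
15.48 (1.125, 12.125, 0.952)
15.53 (1.125, 12.125, 0.95)
```

It is slowing towards a crawl (about 3.5 mm/s at 46 mm). I'll nudge the lever a little further, starting by closing the finger gap.

{"fn": "arm_command", "kwargs": {"plan": [[[0.001, 0.0012, -0.0005, -0.7, 0, 0, 0.026], [0, 0.0012, -0.0005, -0.7, 0, 0, 0.026], [0, 0.0012, 0, -0.7, 0, 0, 0.026], [0, 0.0012, 0, -0.7, 0, 0, 0.026], [0, 0, 0, 0, 0, 0, 0.026], [0, 0, 0, 0, 0, 0, 0.026]]]}}

```text
t: 16.08
tool_pos: [0.485, -0.2559, 0.0892]
tool_rot: [1.71, 0.777, -1.698]
contact_force: [-2.8, 1.9, 3.6]
opening: 0.026
```

```bash
python3 -c "
from h import *
chk()
for i in range(5):
    t=ctrl.get_obs()['t']; print(round(t,2),sink('pics/ref.png')[1])"
```

```text
t 16.08 z 0.0892 ang 29.5 r 0.0807 yawerr 2.1 Fy_tool -3.3 F [-2.8  1.9  3.6] open 0.0260 sink px (1.125, 13.125, 0.948)
16.13 (1.125, 13.25, 0.945)
16.18 (1.125, 13.25, 0.943)
16.23 (1.125, 13.5, 0.945)
16.28 (1.125, 13.5, 0.944)
16.33 (1.125, 13.625, 0.944)
```

{"fn": "arm_command", "kwargs": {"plan": [[[0, 0, 0, 0, 0, 0, 0.026], [0, 0, 0, 0, 0, 0, 0.026], [0, 0, 0, 0, 0, 0, 0.026], [0, 0, 0, 0, 0, 0, 0.026], [0, 0, 0, 0, 0, 0, 0.026], [0, 0, 0, 0, 0, 0, 0.026], [0, 0, 0, 0, 0, 0, 0.026], [0, 0, 0, 0, 0, 0, 0.026], [0, 0, 0, 0, 0, 0, 0.026], [0, 0, 0, 0, 0, 0, 0.026], [0, 0, 0, 0, 0, 0, 0.026], [0, 0, 0, 0, 0, 0, 0.026], [0, 0, 0, 0, 0, 0, 0.026], [0, 0, 0, 0, 0, 0, 0.026], [0, 0, 0, 0, 0, 0, 0.026], [0, 0, 0, 0, 0, 0, 0.026], [0, 0, 0, 0, 0, 0, 0.026], [0, 0, 0, 0, 0, 0, 0.026], [0, 0, 0, 0, 0, 0, 0.026], [0, 0, 0, 0, 0, 0, 0.026]]]}}

```text
t: 18.05
tool_pos: [0.485, -0.256, 0.0892]
tool_rot: [1.71, 0.777, -1.698]
contact_force: [-2.9, 1.6, 1.9]
opening: 0.0261
```

```bash
python3 -c "
from h import *
for i in range(10):
    t=ctrl.get_obs()['t']; print(round(t,2),sink('pics/ref.png')[1])"
```

```text
18.05 (1.375, 16.125, 0.934)
18.1 (1.375, 16.125, 0.934)
18.15 (1.375, 16.125, 0.934)
18.2 (1.375, 16.125, 0.934)
18.25 (1.375, 16.125, 0.934)
18.3 (1.375, 16.125, 0.934)
18.35 (1.375, 16.125, 0.934)
18.4 (1.375, 16.125, 0.934)
18.45 (1.375, 16.125, 0.934)
18.5 (1.375, 16.125, 0.934)
```

```bash
python3 -c "
from h import *
Mw=np.linalg.inv(T('scene')); c=calibration('scene')
def pr(z):
    p=Mw@[.6955,-.146,z,1]; return np.array([c['fx']*p[0]/p[2]+c['cx'],c['fy']*p[1]/p[2]+c['cy']])
for h in (0,.02,.04,.06): print(h,pr(.169+h),pr(.109+h)-pr(.169+h))
print(sink('pics/ref.png')[1]); chk()
M=T('top'); get_image('top'); print(pt('top','platform_top'),pt('top','dish'))
"
```

```text
0 [269.53746849 233.98578959] [ 1.33961682 15.86060532]
0.02 [269.07462647 228.50589828] [ 1.36385417 16.14756734]
0.04 [268.60325747 222.92505045] [ 1.38875535 16.44238879]
0.06 [268.12312367 217.24043025] [ 1.41434482 16.74535934]
(1.375, 16.125, 0.934)
t 18.60 z 0.0892 ang 29.5 r 0.0807 yawerr 2.1 Fy_tool -3.3 F [-2.9  1.7  2.4] open 0.0261 sink px (1.375, 16.125, 0.934)
[] [(0.87, array([ 0.6919, -0.1503,  0.1102]))]
```

The match shift (1.4, 16.1 px) equals the predicted full 60 mm stroke, it has stopped, and the dish base measures 110 mm high. The platform is fully down, so now I'll push the lever back.

{"fn": "arm_command", "kwargs": {"plan": [[[0, -0.002, 0, 1.6, 0, 0, 0.026], [0, -0.002, 0, 1.6, 0, 0, 0.026], [0, -0.002, 0, 1.6, 0, 0, 0.026], [0, -0.002, 0, 1.6, 0, 0, 0.026], [0, -0.002, 0, 1.6, 0, 0, 0.026], [0, -0.002, 0, 1.6, 0, 0, 0.026], [0, -0.002, 0, 1.6, 0, 0, 0.026], [0, -0.002, 0, 1.6, 0, 0, 0.026], [0, 0, 0, 0, 0, 0, 0.026]]]}}

```text
t: 19.55
tool_pos: [0.4812, -0.2501, 0.0904]
tool_rot: [1.873, 0.57, -1.825]
contact_force: [-1.0, -0.3, 0.8]
opening: 0.026
```

```bash
python3 -c "
from h import *
chk()"
```

```text
t 19.55 z 0.0904 ang 24.6 r 0.0792 yawerr -6.5 Fy_tool -0.3 F [-1.  -0.3  0.8] open 0.0260 sink px (1.375, 16.125, 0.934)
```

{"fn": "arm_command", "kwargs": {"plan": [[[0, -0.003, 0, 0, 0, 0, 0.026], [0, -0.003, 0, 0, 0, 0, 0.026], [0, -0.003, 0, 0, 0, 0, 0.026], [0, -0.003, 0, 0, 0, 0, 0.026], [0, 0, 0, 0, 0, 0, 0.026]]]}}

```text
t: 20.02
tool_pos: [0.4771, -0.247, 0.0905]
tool_rot: [1.869, 0.552, -1.812]
contact_force: [-0.8, 0.4, -0.7]
opening: 0.0257
```

```bash
python3 -c "
from h import *
chk()
o=ctrl.get_obs(); print(R.from_rotvec(o['tool_rot']).as_matrix().round(3))"
```

```text
t 20.02 z 0.0905 ang 21.0 r 0.0803 yawerr -2.7 Fy_tool -0.8 F [-0.8  0.4 -0.7] open 0.0257 sink px (1.375, 16.125, 0.934)
[[ 0.044  0.59  -0.806]
 [-0.039 -0.806 -0.591]
 [-0.998  0.057 -0.012]]
```

```bash
cat >> h.py <<'E'
def arc(a,r=.080,z=.0895):
    th=np.radians(a)+LY; goto([PIV[0]-r*np.cos(th),PIV[1]-r*np.sin(th),z],np.degrees(th)-90)
E
python3 -c "
from h import *
arc(21);arc(12)
"
```

```text
t 20.07 pos [ 0.4771 -0.2468  0.0906] F [-0.7 -0.   0.8] yaw -53.8
shift mm [ 1.1  0.1 -0.2] turn [-2.8 -0.6 -3.3]
t 20.07 pos [ 0.4771 -0.2468  0.0906] F [-0.7 -0.   0.8] yaw -53.8
shift mm [  0.4 -12.4  -0.5] turn [ 6.2 -0.9 -3.2]
```

{"fn": "arm_command", "kwargs": {"plan": [[[0.0002, -0.0025, 0, 1.0, -0.2, -0.6, 0.026], [0.0002, -0.0025, 0, 1.0, -0.2, -0.6, 0.026], [0, -0.0025, 0, 1.0, -0.2, -0.6, 0.026], [0, -0.0025, 0, 1.0, -0.2, -0.6, 0.026], [0, -0.0025, 0, 1.0, 0, -0.6, 0.026], [0, 0, 0, 0, 0, 0, 0.026]]]}}

```text
t: 20.57
tool_pos: [0.4736, -0.2419, 0.0912]
tool_rot: [1.919, 0.509, -1.905]
contact_force: [0.2, 0.4, 0.7]
opening: 0.026
```

```bash
python3 -c "
from h import *
chk();arc(4)
M=T('wrist'); get_image('wrist'); print(pt('wrist','lever_grip',mark_of,M))"
```

```text
t 20.57 z 0.0912 ang 16.6 r 0.0801 yawerr -3.8 Fy_tool -0.3 F [0.2 0.4 0.7] open 0.0260 sink px (1.375, 16.125, 0.934)
t 20.62 pos [ 0.4735 -0.2418  0.0912] F [-0.5 -0.8 -0.4] yaw -59.2
shift mm [  1.4 -17.4  -0.8] turn [ 8.8 -0.2 -1. ]
[(0.84, array([ 0.4763, -0.2414,  0.105 ]))]
```

{"fn": "arm_command", "kwargs": {"plan": [[[0.0003, -0.0025, 0, 1.3, 0, -0.2, 0.026], [0.0003, -0.0025, 0, 1.3, 0, -0.2, 0.026], [0.0003, -0.0025, 0, 1.3, 0, -0.2, 0.026], [0.0003, -0.0025, 0, 1.3, 0, -0.2, 0.026], [0, -0.0025, 0, 1.3, 0, -0.2, 0.026], [0, -0.0025, 0, 1.3, 0, -0.2, 0.026], [0, 0, 0, 0, 0, 0, 0.026]]]}}

```text
t: 21.3
tool_pos: [0.4698, -0.2347, 0.0913]
tool_rot: [2.011, 0.38, -1.991]
contact_force: [0.7, -0.9, -0.1]
opening: 0.0261
```

```bash
python3 -c "
from h import *
chk();arc(3)
M=T('wrist'); get_image('wrist'); print(pt('wrist','lever_grip',mark_of,M))"
```

```text
t 21.30 z 0.0913 ang 10.7 r 0.0795 yawerr -6.3 Fy_tool 1.1 F [ 0.7 -0.9 -0.1] open 0.0261 sink px (1.375, 16.125, 0.934)
t 21.35 pos [ 0.4697 -0.2346  0.0913] F [ 1.2 -2.2 -0.9] yaw -67.6
shift mm [  1.6 -10.6   1. ] turn [ 1.5 -0.4 -1. ]
[(0.67, array([ 0.4737, -0.2371,  0.1056]))]
```

{"fn": "arm_command", "kwargs": {"plan": [[[0.0004, -0.0025, 0.0003, 0.2, 0, -0.2, 0.026], [0.0004, -0.0025, 0.0003, 0.2, 0, -0.2, 0.026], [0.0004, -0.0025, 0.0003, 0.2, 0, -0.2, 0.026], [0, -0.0025, 0, 0.2, 0, -0.2, 0.026], [0, 0, 0, 0, 0, 0, 0.026]]]}}

```text
t: 21.87
tool_pos: [0.4667, -0.2302, 0.0914]
tool_rot: [2.019, 0.369, -2.0]
contact_force: [0.8, -0.5, -0.6]
opening: 0.0259
```

```bash
python3 -c "
from h import *
chk();arc(0)"
```

```text
t 21.87 z 0.0914 ang 6.8 r 0.0803 yawerr -3.2 Fy_tool 0.8 F [ 0.8 -0.5 -0.6] open 0.0259 sink px (1.375, 16.125, 0.934)
t 21.92 pos [ 0.4666 -0.2301  0.0914] F [ 0.6 -2.1 -1.7] yaw -68.4
shift mm [ 1.8 -9.5 -0.3] turn [ 3.6 -0.4 -0.9]
```

{"fn": "arm_command", "kwargs": {"plan": [[[0.0004, -0.0025, 0, 0.6, 0, -0.2, 0.026], [0.0004, -0.0025, 0, 0.6, 0, -0.2, 0.026], [0.0004, -0.0025, 0, 0.6, 0, -0.2, 0.026], [0, -0.0025, 0, 0.6, 0, -0.2, 0.026], [0, 0, 0, 0, 0, 0, 0.026]]]}}

```text
t: 22.33
tool_pos: [0.4641, -0.2254, 0.0915]
tool_rot: [2.045, 0.33, -2.027]
contact_force: [1.1, -0.6, -0.9]
opening: 0.0256
```

{"fn": "arm_command", "kwargs": {"plan": [[[0.0004, -0.0025, 0, 0.8, 0, -0.2, 0.026], [0.0004, -0.0025, 0, 0.8, 0, -0.2, 0.026], [0, 0, 0, 0, 0, 0, 0.026]]]}}

```text
t: 22.58
tool_pos: [0.4631, -0.2228, 0.0916]
tool_rot: [2.063, 0.302, -2.046]
contact_force: [0.1, -0.9, -0.1]
opening: 0.0263
```

```bash
python3 -c "
from h import *
chk();arc(-3)
M=T('wrist'); save(get_image('wrist'),'w5.png'); print(pt('wrist','lever_grip',mark_of,M))"
```

```text
t 22.58 z 0.0916 ang 1.0 r 0.0808 yawerr -1.7 Fy_tool 0.9 F [ 0.1 -0.9 -0.1] open 0.0263 sink px (1.375, 16.125, 0.934)
t 22.63 pos [ 0.4631 -0.2227  0.0917] F [-0.3 -2.7 -1.5] yaw -72.7
shift mm [ 2.1 -5.6 -0.8] turn [ 2.3 -0.4 -0.6]
[(0.68, array([ 0.4629, -0.226 ,  0.1048]))]
```

View pics/w5.png

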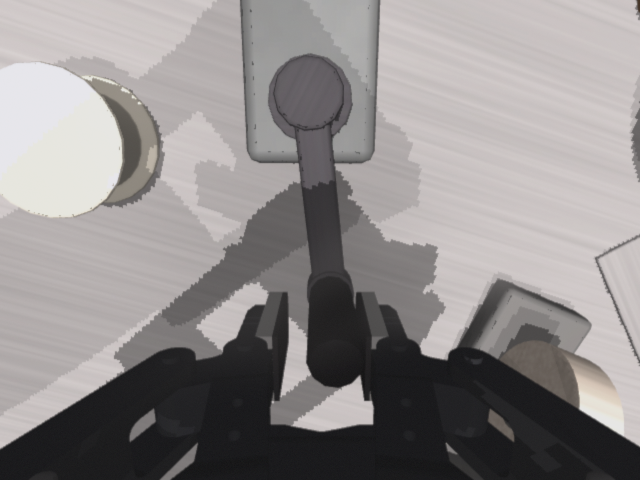

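The grip is against the right finger, and the arm still slants a few degrees towards open. I'll keep going in small steps and read the force.

{"fn": "arm_command", "kwargs": {"plan": [[[0.0005, -0.002, 0, 0.6, 0, -0.2, 0.026], [0.0005, -0.002, 0, 0.6, 0, -0.2, 0.026], [0.0005, -0.002, 0, 0.6, 0, -0.2, 0.026]]]}}

```text
t: 22.98
tool_pos: [0.4623, -0.2204, 0.0917]
tool_rot: [2.082, 0.273, -2.065]
contact_force: [0.6, -6.5, -1.4]
opening: 0.0262
```

{"fn": "arm_command", "kwargs": {"plan": [[[0.0005, -0.002, 0, 0.3, 0, -0.2, 0.026], [0.0005, -0.002, 0, 0.3, 0, -0.2, 0.026]]]}}

```text
t: 23.15
tool_pos: [0.4619, -0.2191, 0.0917]
tool_rot: [2.089, 0.262, -2.072]
contact_force: [0.6, -7.8, -1.0]
opening: 0.0261
```

{"fn": "arm_command", "kwargs": {"plan": [[[0, -0.002, 0, 0.3, 0, -0.2, 0.026], [0, -0.002, 0, 0.3, 0, -0.2, 0.026]]]}}

```text
t: 23.32
tool_pos: [0.4611, -0.2171, 0.0918]
tool_rot: [2.096, 0.253, -2.079]
contact_force: [1.9, -6.8, -3.8]
opening: 0.0259
```

Still moving freely (about 2 mm gained, force steady at 7 N), so not at the stop yet.

{"fn": "arm_command", "kwargs": {"plan": [[[0, -0.002, 0, 0.3, 0, -0.2, 0.026], [0, -0.002, 0, 0.3, 0, -0.2, 0.026]]]}}

```text
t: 23.48
tool_pos: [0.4603, -0.2151, 0.0918]
tool_rot: [2.103, 0.244, -2.087]
contact_force: [1.7, -7.0, -4.0]
opening: 0.0259
```

{"fn": "arm_command", "kwargs": {"plan": [[[0, -0.0015, 0, 0.3, 0, -0.2, 0.026], [0, -0.0015, 0, 0.3, 0, -0.2, 0.026]]]}}

```text
t: 23.65
tool_pos: [0.46, -0.2141, 0.0918]
tool_rot: [2.111, 0.235, -2.094]
contact_force: [2.5, -8.0, -4.7]
opening: 0.0261
```

```bash
python3 -c "
from h import *
chk()
M=T('wrist'); save(get_image('wrist'),'w6.png'); print(pt('wrist','lever_grip',mark_of,M))"
```

```text
t 23.65 z 0.0918 ang -5.5 r 0.0814 yawerr 0.3 Fy_tool 8.3 F [ 2.5 -8.  -4.7] open 0.0261 sink px (1.375, 16.125, 0.934)
[(0.64, array([ 0.4634, -0.2171,  0.1041]))]
```

View pics/w6.png

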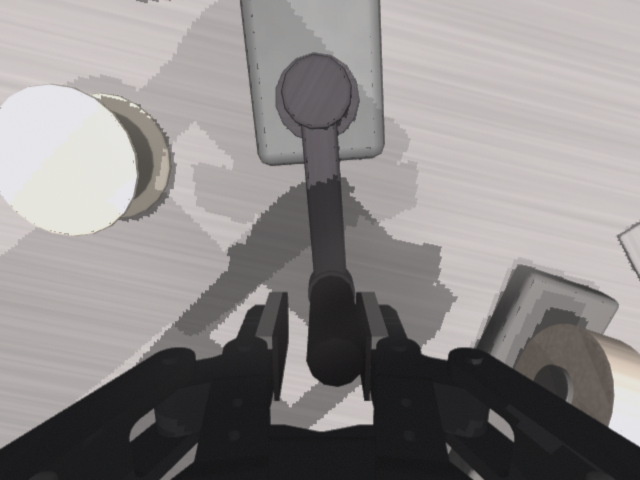

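The lever (319,90)→(330,285) now runs parallel to the pump block's axis to within about 1°. One more light push should bring the force up at the stop.

{"fn": "arm_command", "kwargs": {"plan": [[[0, -0.0015, 0, 0, 0, -0.2, 0.026], [0, -0.0015, 0, 0, 0, -0.2, 0.026], [0, -0.0015, 0, 0, 0, -0.2, 0.026]]]}}

```text
t: 24.05
tool_pos: [0.46, -0.2141, 0.0918]
tool_rot: [2.112, 0.233, -2.093]
contact_force: [2.5, -9.0, -5.4]
opening: 0.026
```

{"fn": "arm_command", "kwargs": {"plan": [[[0, -0.0025, 0, 0, 0, 0, 0.026], [0, -0.0025, 0, 0, 0, 0, 0.026], [0, -0.0025, 0, 0, 0, 0, 0.026]]]}}

```text
t: 24.3
tool_pos: [0.4602, -0.2144, 0.0917]
tool_rot: [2.109, 0.21, -2.079]
contact_force: [5.1, -13.8, -8.6]
opening: 0.0259
```

It holds still at about 15 N, whereas it moved at 7 N: it's at the stop. I'll open the fingers to let go, then rise straight up.

{"fn": "arm_command", "kwargs": {"plan": [[[0, 0.002, 0, 0, 0, 0, 0.042], [0, 0, 0, 0, 0, 0, 0.042], [0, 0, 0, 0, 0, 0, 0.042], [0, 0, 0, 0, 0, 0, 0.042], [-0.01, 0, 0, 0, 0, 0, 0.042], [-0.015, 0, 0, 0, 0, 0, 0.042], [-0.02, 0, 0, 0, 0, 0, 0.042], [-0.02, 0, 0, 0, 0, 0, 0.042], [-0.02, 0, 0, 0, 0, 0, 0.042], [-0.02, 0, 0, 0, 0, 0, 0.042], [0, 0, 0, 0, 0, 0, 0.042], [0, 0, 0, 0, 0, 0, 0.042]]]}}

```text
t: 25.3
tool_pos: [0.4575, -0.2091, 0.2038]
tool_rot: [2.11, 0.225, -2.088]
contact_force: [-0.1, -0.4, -0.2]
opening: 0.0421
```

```bash
python3 -c "
from h import *
chk()
M=T('wrist'); im=get_image('wrist'); save(im,'w7.png'); print(pt('wrist','lever_grip',mark_of,M),pt('wrist','lever_pivot',mark_of,M))
M=T('top'); get_image('top'); print(pt('top','lever_grip'),pt('top','lever_pivot'))"
```

```text
t 25.30 z 0.2038 ang -9.3 r 0.0830 yawerr 4.1 Fy_tool 0.3 F [-0.1 -0.4 -0.2] open 0.0421 sink px (1.375, 16.125, 0.935)
[(0.95, array([ 0.4623, -0.2178,  0.1043]))] [(0.72, array([ 0.5408, -0.1931,  0.0821]))]
[] [(0.43, array([ 0.5445, -0.1927,  0.0823]))]
```

View pics/w7.png

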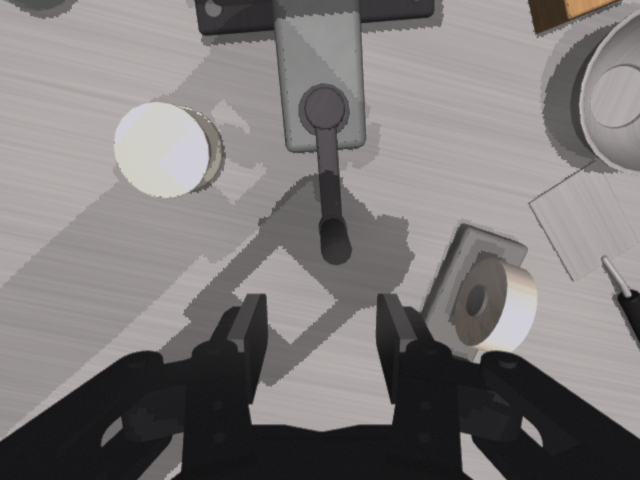

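The lever lies along the pump block's axis ((325,105)→(335,245), block edges parallel to it), the grip is where it was at the stop, the fingers are well clear, and the bystanders haven't moved. Handing in.

```bash
python3 -c "
from station import *
print(finish_job())"
```

```text
the job is handed in; nothing more can be done
None
```

The platform went all the way down, the lever is pushed back against its shut stop, and the job was handed in at about 25 s with the gripper clear.

- **Sinking:** I opened the lever in steps of about 0.03 rad until the platform began to sink. The peak was about 18–19 mm/s by image tracking, close to the 2 cm/s limit. It then slowed to about 3.5 mm/s at 46 mm, so I nudged the lever slightly further and it finished at about 8 mm/s.
- **Fully down:** The dish shifted 16.1 px in the scene camera, against 16.1 px predicted for the full 60 mm, and then stayed still. The network put the dish base at 110 mm above the table, where 109 mm is fully down.
- **Shut:** The lever moved at about 7–8 N, then stayed put under about 15 N (around 1.5 kg), so I took that as the stop. After I let go, the grip had not moved more than about 1 mm, and the lever looked parallel to the pump block.

**Checks that were weaker or disagreed:**
- My first estimate of the pivot and yaw was 2–3° off at the stop. I judged the lever shut by force and picture, not by that angle.
- The network missed the grip in the last top view, but found it in the wrist view.
- The bystanders looked unmoved in the last wrist picture. I did not measure them again.

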